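# Weigh down two glued panels

## Task

Put the two freshly glued plywood panels under pressure: lay the wooden caul of matching shape centred on each panel, the oblong one in line with its panel, then stack the iron weights centred on top: the largest on the oblong caul, the middle one on the round caul, and the smallest on top of the middle one. Set everything down gently, never let iron touch a panel or its stone slab, and leave the wax block, the glue bottle and the coffee cup where they are.

Things in the scene. Friction and masses are not known exactly. Their poses are not given: they have to be found in the camera images.
- round_glueup: A square pale stone slab, 110 x 110 mm and 20 mm thick, fixed on the bench, with ROUND plywood panel (72 mm across, 6 mm thick) lying centred on it and fixed: the panel's top is 26 mm above the bench. Origin at the centre of the slab's underside, z up.
- oblong_glueup: A square pale stone slab, 110 x 110 mm and 20 mm thick, fixed on the bench, with OBLONG plywood panel (90 x 56 mm, 6 mm thick) lying centred on it and fixed: the panel's top is 26 mm above the bench. Origin at the centre of the slab's underside, z up, x along the panel's 90 mm length.
- round_caul: Round caul (pressing block): a plain pale wooden disc 66 mm across and 18 mm high, loose, flat on the bench. Origin at the centre of its underside, z up.
- oblong_caul: Oblong caul (pressing block): a plain pale wooden block 84 x 50 mm and 18 mm high, loose, flat on the bench. Origin at the centre of its underside, z up, x along its 84 mm length.
- large_weight: The largest of three iron weights: a plain dark flat-topped disc 64 mm across and 26 mm high, lying flat on the bench. Origin at the centre of its underside, z up. About 0.65 kg.
- medium_weight: The middle of three iron weights: a plain dark flat-topped disc 54 mm across and 26 mm high, lying flat on the bench. Origin at the centre of its underside, z up. About 0.45 kg.
- small_weight: The smallest of three iron weights: a plain dark flat-topped disc 42 mm across and 26 mm high, lying flat on the bench. Origin at the centre of its underside, z up. About 0.3 kg.
- wax_block: Bystander: a yellow block of beeswax, 60 x 36 mm and 22 mm high, lying loose among the other things. Origin at the centre of its underside. Leave it alone.
- glue_bottle: Bystander: a white glue bottle with a red cap, 52 mm across and 120 mm high, standing loose towards the far side. Origin at the centre of its underside. Leave it alone.
- paper_cup: Bystander: a white lidded coffee cup, 82 mm across at the lid and 100 mm high, standing loose towards the far side. Origin at the centre of its underside. Leave it alone.

How it is judged:
At the end, for the whole second after the job is handed in: Each caul flat on the panel of its shape, centred to 10 mm, the oblong one in line to 0.15 rad; largest weight on the oblong caul, middle on the round caul, smallest on the middle one, each centred to 12 mm on what it stands on; heights right to 4 mm, upright to 0.1 rad, at rest (horizontal distance between round_caul and round_glueup below 0.01 m and z of round_caul in the frame of round_glueup between 0.022 and 0.03 m and horizontal distance between oblong_caul and oblong_glueup below 0.01 m and z of oblong_caul in the frame of oblong_glueup between 0.022 and 0.03 m and angle between the x axis of oblong_caul and the x axis of oblong_glueup, either way round below 0.15 rad and horizontal distance between large_weight and oblong_caul below 0.012 m and z of large_weight in the frame of oblong_caul between 0.014 and 0.022 m and horizontal distance between medium_weight and round_caul below 0.012 m and z of medium_weight in the frame of round_caul between 0.014 and 0.022 m and horizontal distance between small_weight and medium_weight below 0.012 m and z of small_weight in the frame of medium_weight between 0.022 and 0.03 m and angle between each of large_weight, medium_weight, small_weight, round_caul, oblong_caul's own z axis and vertical below 0.1 rad and linear speed of each of large_weight, medium_weight, small_weight, round_caul, oblong_caul below 0.02 m/s); the robot touches nothing.
It fails at once if the wax block was disturbed (distance of wax_block from where it was at the start of the episode above 0.015 m).
It fails at once if the glue bottle was disturbed (distance of glue_bottle from where it was at the start of the episode above 0.015 m).
It fails at once if the paper cup was disturbed (distance of paper_cup from where it was at the start of the episode above 0.015 m).
It fails at once if an iron weight touched a panel or its stone slab directly (contact force between any of large_weight, medium_weight, small_weight and round_glueup above 1 N or contact force between any of large_weight, medium_weight, small_weight and oblong_glueup above 1 N).
It fails at once if a thing was dropped or slammed onto its stack (over 80 N) (contact force between round_caul and round_glueup above 80 N or contact force between oblong_caul and oblong_glueup above 80 N or contact force between large_weight and oblong_caul above 80 N or contact force between medium_weight and round_caul above 80 N or contact force between small_weight and medium_weight above 80 N).
It also fails if it takes over 125 s, if anything falls off the work surface, if the arm or the gripper's body presses on something with over 40 N, if the wrist force passes 120 N, or if a joint passes its speed limit or range.

## Robot

A 6-joint arm with a two-finger parallel gripper is mounted at the origin on the work surface. World frame = base frame: x ahead of the robot, y to its left, z up, the work surface at z = 0. Lengths are in m, angles in rad, forces in N, time in s.
With the tool pointing down it reaches from about 0.375 to 0.975 m from the base axis. Payload 3.8 kg.
Tool frame: the origin (TCP) lies midway between the tips of the shut fingers; the grasp point (between the pads) lies 19 mm behind it; z points along the fingers, y is the line along which they close (so a half turn about z gives the same grasp; the last joint's range is limited). The gripper opens to 85 mm and grips with 20 to 120 N. Pads are 22 mm wide; open, the fingers measure 114 mm over their backs; the gripper's body (76 mm by 85 mm) begins 54 mm behind the grasp point. The pads swing forward as they close: fully open they stand 13 mm farther back than shut.
Start: joints at [-1.209, 0.264, 1.604, -0, 1.274, -0.037], TCP at [0.262, -0.622, 0.204] pointing down, gripper open.
Joint ranges: [-2.63, 2.63], [-0.94, 2.18], [0.31, 2.57], [-1.31, 4.45], [0, 2.66], [-2.55, 2.55]. Speed limits (rad/s): [2.57, 2.57, 3.14, 3.14, 3.14, 3.14].

## Interface

Orientations are given as a unit quaternion [w, x, y, z].
In Python, from rig import robot, cams gives the robot as it stands. The module is installed in compiled form; this text tells all that it offers. Calls block until the motion is done:
- robot.move_pose(position, orientation): joint-space move of the TCP to a pose.
- robot.line_to(position, rotation=None, velocity=0.15, guard=None): straight line of the TCP; rotation=None keeps the orientation; velocity is the mean speed in m/s. With guard (N) it stops when the force on the tool has changed by that much, and returns True; else False.
- robot.move_j(angles): joint-space move.
- robot.command_gripper(opening, squeeze=None): opening from 0.0 (shut) to 1.0 (fully open); squeeze is the grip in N (None keeps the last); returns when the fingers have stopped.
- robot.dwell(seconds).
- robot.ik(position, orientation): joint angles nearest the present ones, or None.
- cams.grab_frame(name): name is "scene" or "top" or "wrist"; returns (picture, depth): 400x640x3 uint8, red, green, blue; 400x640 float32, m along the optical axis (not along the pixel's ray), 0 where there is no reading.
- cams.calibration(name): a dict with "K" (3x3 intrinsics, pixels), "k1" (the pictures are not rectified: a ray, as slopes to the right and down, at radius r is drawn at 1 + k1 r^2 times it, then the intrinsics apply), "R" (3x3) and "t" (3): a world point X has camera coordinates R X + t. Camera axes: x right, y down, z forward; pixel columns grow to the right and rows downward; lengths in m; the calibration is good to about 2 mm. A picture is of the moment at which its call begins: read the wrist's pose just before it. calibration takes no time and is no camera call; for the wrist camera it gives the pose at the moment of the call.
A pose or a line that the arm cannot do raises robot.IKError and nothing moves.
- robot.sign_off(): hands the job in; it is judged then, once.
Trained networks look in the newest picture that a camera, given by its name, has taken for a name from the list of things; names that differ only in an ending like _2 or _b are one class to them, and where a whole thing is asked for, a point or a joint stands for the part that bears it (a point fixed in the world has none). Each returns a list of dicts, best first, with "p" (0 to 1); they miss things now and then, are a little off and sometimes report something else, mostly with a low value. They report only what shows in the picture. A call takes as long as a camera call.
- cams.recognise(label, camera): "extent" ([left, top, right, bottom] in pixels, round what is visible of it).
Readings, each from a call of its own:
- robot.read_time_s(): time.
- robot.read_q(): joint angles.
- robot.read_joint_vel(): joint speeds.
- robot.read_joint_torque(): joint torques, N m.
- robot.read_eef_pos(): TCP position.
- robot.read_tcp_rot(): TCP orientation.
- robot.read_force(): force on the tool from outside, world axes, zero at the start.
- robot.read_moment(): the same for the moment, N m.
- robot.read_finger_gap(): opening from 0.0 (shut) to 1.0 (fully open).
- robot.read_grasp_force(): force on a finger pad.
Only numpy, scipy, OpenCV 4.12 (cv2) and the standard library are available. Lean on these libraries where they do the work, as an engineer would, in place of code of your own. Each camera call takes 0.05 s, during which the arm holds its last target. There are 200 camera calls.

## Working session

There is one attempt and no reset: what is moved stays moved. The work goes in short steps, each a Python script; the robot and the scene stay as the last script left them, time stands still between calls to the robot, and variables do not carry over. Pictures are saved under pics/ and viewed, at most 14 in all, crops included, and the job is handed in when it is done.

```bash
mkdir -p pics
python3 - <<'E'
from rig import robot,cams
import cv2
for c in ["top","scene"]:
    p,d=cams.grab_frame(c); cv2.imwrite(f"pics/{c}0.png",p[:,:,::-1])
    k=cams.calibration(c); print(c,k["K"].tolist(),k["k1"],k["R"].round(3).tolist(),k["t"].round(3).tolist())
    for n in "round_glueup oblong_glueup round_caul oblong_caul large_weight medium_weight small_weight wax_block glue_bottle paper_cup".split():
        print(n,[(round(r["p"],2),[round(float(v)) for v in r["extent"]]) for r in cams.recognise(n,c)[:3]])
print(robot.read_tcp_rot(),robot.read_time_s())
E
```

```text
top [[487.3351694020849, 0.0, 324.0047497806414], [0.0, 487.3351694020849, 188.58842148211832], [0.0, 0.0, 1.0]] 0.050220319144388986 [[-0.02, -1.0, 0.006], [-0.98, 0.018, -0.198], [0.198, -0.009, -0.98]] [0.022, 0.578, 1.052]
round_glueup [(0.89, [217, 186, 275, 242])]
oblong_glueup [(0.97, [380, 173, 428, 218])]
round_caul [(0.83, [157, 177, 187, 206])]
oblong_caul [(0.94, [458, 178, 492, 220])]
large_weight [(0.94, [160, 255, 191, 283])]
medium_weight [(0.56, [476, 245, 502, 266]), (0.31, [158, 177, 189, 207])]
small_weight [(0.64, [325, 225, 341, 248])]
wax_block [(0.7, [314, 152, 338, 177])]
glue_bottle [(0.89, [257, 112, 280, 145]), (0.49, [378, 172, 428, 220])]
paper_cup [(0.59, [370, 99, 404, 140])]
scene [[378.04136573611714, 0.0, 315.23703437065245], [0.0, 378.04136573611714, 196.64154971486414], [0.0, 0.0, 1.0]] -0.08987690677671815 [[-0.473, 0.881, -0.002], [0.707, 0.378, -0.598], [-0.526, -0.284, -0.802]] [0.264, -0.399, 1.322]
round_glueup [(0.72, [358, 188, 419, 239])]
oblong_glueup [(0.44, [293, 205, 310, 228])]
round_caul [(0.91, [428, 248, 460, 271])]
oblong_caul [(0.59, [202, 138, 223, 163])]
large_weight [(0.69, [446, 191, 475, 219]), (0.4, [321, 160, 335, 180])]
medium_weight [(0.76, [228, 114, 242, 130])]
small_weight [(0.77, [322, 160, 336, 178])]
wax_block []
glue_bottle [(0.57, [323, 237, 345, 276]), (0.39, [203, 140, 220, 163])]
paper_cup [(0.85, [214, 189, 245, 234])]
[3.87150710e-05 9.80190522e-01 1.98056908e-01 1.22101604e-05] 1.1
```

Run:
```python
import cv2
p=cv2.imread("pics/top0.png")[90:300,140:520]
cv2.imwrite("pics/top0c.png",cv2.resize(p,None,fx=2.1,fy=2.1,interpolation=cv2.INTER_CUBIC))
```

```text
(no output)
```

View pics/top0c.png

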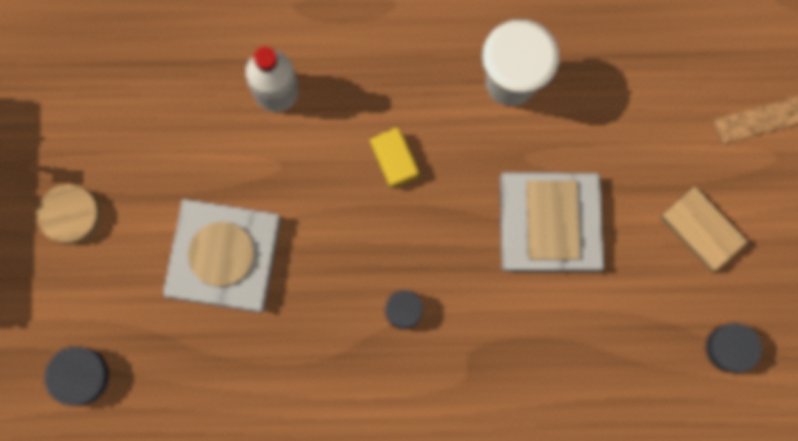

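The picture agrees with the network boxes in the top view: round glue-up about (246,214), oblong glue-up (404,195), round caul (172,191), oblong caul (475,199), large weight (176,269), medium weight (490,256), small weight (333,237). Next I turn these into positions using depth.

```bash
cat > h.py <<'E'
import numpy as np, cv2
from rig import robot,cams
TOP=dict(round_glueup=.026,oblong_glueup=.026,round_caul=.018,oblong_caul=.018,large_weight=.026,medium_weight=.026,small_weight=.026,wax_block=.022)
def world(cam,d,k):
    """world point for every pixel of depth image d"""
    v,u=np.mgrid[:400,:640].astype(float)
    dist=np.array([k["k1"],0,0,0,0.])
    n=cv2.undistortPoints(np.stack([u.ravel(),v.ravel()],1)[:,None],np.array(k["K"]),dist)[:,0]
    c=np.c_[n,np.ones(len(n))]*d.reshape(-1,1)
    return ((c-k["t"])@k["R"]).reshape(400,640,3)
def fit(W,d,ext,ztop,tol=.004,pad=6):
    """centre, sides and yaw of the flat top at height ztop within a box"""
    l,t,r,b=[int(round(float(x))) for x in ext]
    l,t=max(l-pad,0),max(t-pad,0)
    s=(slice(t,b+pad),slice(l,r+pad))
    w=W[s]; m=((abs(w[...,2]-ztop)<tol)&(d[s]>0)).astype(np.uint8)
    n,lab,st,_=cv2.connectedComponentsWithStats(m)
    if n<2: return None
    i=1+np.argmax(st[1:,4]); q=w[lab==i]
    (c,sz,a)=cv2.minAreaRect((q[:,:2]*1000).astype(np.float32))
    if sz[0]<sz[1]: sz=sz[::-1]; a+=90
    return dict(c=np.array(c)/1000,mean=q.mean(0),sz=np.round(sz,1),yaw=(np.radians(a)+np.pi/2)%np.pi-np.pi/2,n=len(q))
E
python3 - <<'E'
from h import *
p,d=cams.grab_frame("top");k=cams.calibration("top");W=world("top",d,k)
print("bench z",np.median(W[60:320,100:540,2]))
for n,z in TOP.items():
    r=cams.recognise(n,"top")
    if not r: print(n,None);continue
    f=fit(W,d,r[0]["extent"],z)
    print(n,f and (f["c"].round(4),f["mean"].round(4),f["sz"],round(f["yaw"],3),f["n"]))
E
```

```text
bench z -0.0005679652437566305
round_glueup (array([0.5371, 0.1968]), array([0.5371, 0.1962, 0.0255]), array([75.4, 72.6]), np.float64(0.74), 704)
oblong_glueup (array([ 0.569 , -0.1749]), array([ 0.5681, -0.1739,  0.0251]), array([97.7, 62.7]), np.float64(0.059), 818)
round_caul (array([0.5877, 0.3675]), array([0.5872, 0.367 , 0.0175]), array([63.7, 62.8]), np.float64(1.545), 556)
oblong_caul None
large_weight (array([0.408 , 0.3499]), array([0.4076, 0.3495, 0.0254]), array([64.5, 63.5]), np.float64(-0.028), 617)
medium_weight (array([ 0.4243, -0.3639]), array([ 0.425 , -0.3633,  0.0249]), array([54.4, 53.3]), np.float64(0.105), 413)
small_weight (array([0.5371, 0.1968]), array([0.5371, 0.1962, 0.0255]), array([75.4, 72.6]), np.float64(0.74), 704)
wax_block (array([6.454e-01, 1.000e-04]), array([6.457e-01, 3.000e-04, 2.110e-02]), array([60., 36.]), np.float64(0.381), 331)
```

Run:
```python
from h import *
p,d=cams.grab_frame("top");k=cams.calibration("top");W=world("top",d,k)
W[...,2]+=.0006
B=dict(oblong_caul=([458,178,492,220],.018),small_weight=([325,225,341,248],.026),oblong_panel=([380,173,428,218],.026),oblong_slab=([380,173,428,218],.020),round_panel=([217,186,275,242],.026),round_slab=([217,186,275,242],.020))
for n,(e,z) in B.items():
    f=fit(W,d,e,z,.0025)
    print(n,f and (f["c"].round(4),f["mean"].round(4),f["sz"],round(f["yaw"],3),f["n"]))
```

```text
oblong_caul (array([ 0.5576, -0.3441]), array([ 0.5576, -0.3435,  0.0177]), array([83.7, 52. ]), np.float64(0.673), 541)
small_weight (array([ 0.4726, -0.007 ]), array([ 0.4728, -0.0071,  0.0259]), array([39.1, 39. ]), np.float64(-0.805), 192)
oblong_panel (array([ 0.5683, -0.1722]), array([ 0.5676, -0.1742,  0.0258]), array([93.2, 60.8]), np.float64(-0.011), 687)
oblong_slab (array([ 0.5693, -0.174 ]), array([ 0.5699, -0.1733,  0.0199]), array([109.1, 108.5]), np.float64(1.553), 930)
round_panel (array([0.5368, 0.1966]), array([0.5373, 0.1967, 0.0259]), array([72.2, 70.1]), np.float64(-0.509), 587)
round_slab (array([0.5372, 0.1962]), array([0.5361, 0.1964, 0.0199]), array([109.8, 109.7]), np.float64(1.395), 1077)
```

View pics/top0.png

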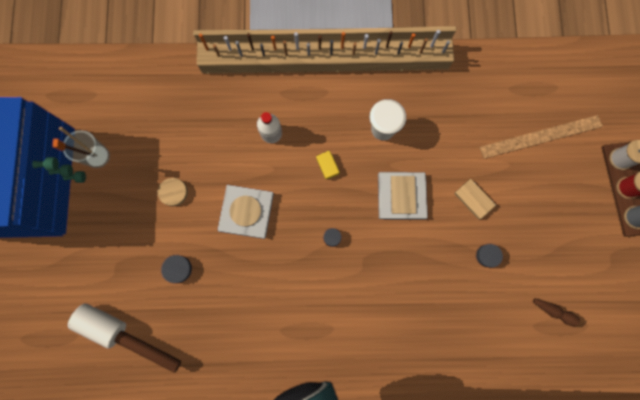

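View pics/scene0.png

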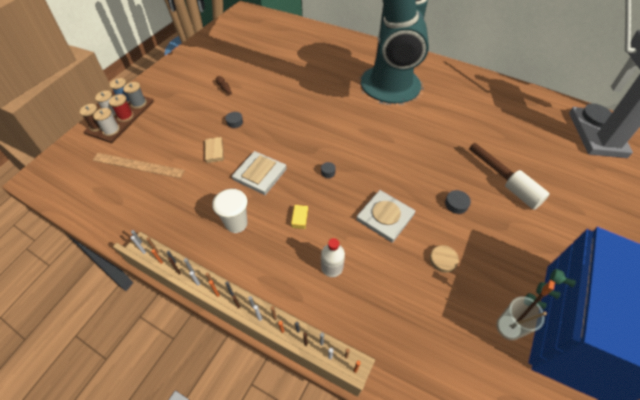

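Scene matches: the slabs, cauls and weights all have free space round them. I start moving with the oblong caul.

```bash
cat >> h.py <<'E'
def quat(th): return [0,np.cos(th/2),np.sin(th/2),0]
def drop(w): s=w/2; return .076-np.sqrt(.076**2-s*s)   # how far the tips stand back at gap w
def best(p,th):
    """of the two equal grasps the one with the last joint nearest its middle"""
    c=[(abs(q[5]),t) for t in (th,th+np.pi,th-np.pi) if (q:=robot.ik(p,quat(t))) is not None]
    return min(c)[1]
def radial(p): return np.arctan2(p[1],p[0])+np.pi/2
HI=.16
def pick(xy,w,th=None,squeeze=50):
    robot.command_gripper(1.0,squeeze)
    z=.004-drop(w); th=best([*xy,HI],radial(xy) if th is None else th)
    robot.move_pose([*xy,HI],quat(th))
    robot.line_to([*xy,z],velocity=.1,guard=8) and print("bumped at",robot.read_eef_pos())
    robot.command_gripper(0.,squeeze)
    print("gap",robot.read_finger_gap()*85,"force",robot.read_grasp_force())
    robot.line_to([*xy,HI],velocity=.15)
    print("lifted gap",robot.read_finger_gap()*85,"force",robot.read_grasp_force(),"t",robot.read_time_s())
def place(xy,w,base,th=None,off=(0,0)):
    xy=np.array(xy)-off
    z=.004-drop(w)+base; th=best([*xy,HI],radial(xy) if th is None else th)
    robot.move_pose([*xy,HI],quat(th))
    robot.line_to([*xy,z+.012],velocity=.15)
    hit=robot.line_to([*xy,z-.003],velocity=.02,guard=4)
    print("contact",hit,"dz",robot.read_eef_pos()[2]-z)
    robot.command_gripper(min(1.,(w+.014)/.085))
    robot.line_to([*xy,HI],velocity=.12); print("t",robot.read_time_s())
E
python3 - <<'E'
from h import *
pick([.5576,-.3438],.050,th=.673)
p,d=cams.grab_frame("wrist");cv2.imwrite("pics/w1.png",p[:,:,::-1])
E
```

```text
gap 0.04238407663538021 force 0.0
lifted gap 0.31009610332799326 force 0.0 t 7.0583
```

View pics/w1.png

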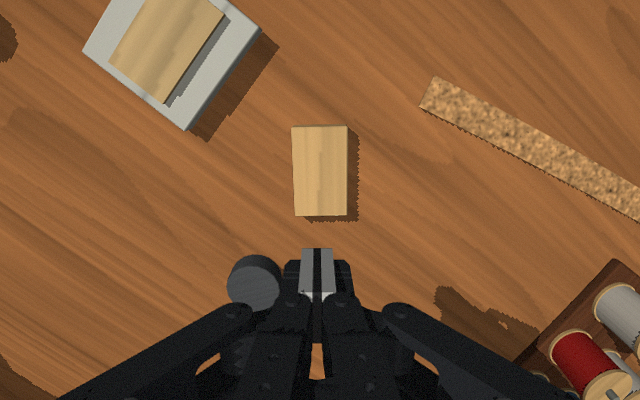

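Nothing is gripped: the fingers are shut at about (317,275) and the oblong caul is still on the bench at about (320,170). I measure it again with the wrist camera.

Run:
```python
from h import *
k=cams.calibration("wrist");p,d=cams.grab_frame("wrist");W=world("wrist",d,k)
print(robot.read_eef_pos(),"bench",np.median(W[100:200,380:420,2]))
for n,e,z in (("caul",[291,125,349,217],.018),("medium",[228,254,282,312],.026)):
    f=fit(W,d,e,z,.004);print(n,f and (f["c"].round(4),f["mean"].round(4),f["sz"],round(f["yaw"],3)))
uv=W[[270,290],[317,317]];print("tips",uv)
P=k["R"]@robot.read_eef_pos()+k["t"];print("tcp px",k["K"]@(P/P[2]))
k=cams.calibration("top");p,d=cams.grab_frame("top");W=world("top",d,k)
for n,e,z in (("caul",[458,178,492,220],.0175),("medium",[476,245,502,266],.0255)):
    f=fit(W,d,e,z,.003);print(n,f and (f["c"].round(4),f["sz"],round(f["yaw"],3)))
```

```text
[ 0.55673743 -0.34322756  0.15825123] bench -0.00045818336385037087
caul (array([ 0.5584, -0.345 ]), array([ 0.5601, -0.3439,  0.0176]), array([84.3, 49.8]), np.float64(0.699))
medium (array([ 0.4274, -0.3654]), array([ 0.4283, -0.365 ,  0.0255]), array([52.1, 50.2]), np.float64(-1.398))
tips [[ 0.56632619 -0.33624242  0.20789863]
 [ 0.56661357 -0.33605874  0.2220312 ]]
tcp px [316.23171017 241.49287833   1.        ]
caul (array([ 0.5566, -0.343 ]), array([84.8, 51.8]), np.float64(0.716))
medium (array([ 0.4263, -0.3617]), array([54.6, 49.8]), np.float64(-0.534))
```

Run:
```python
from h import *
robot.command_gripper(1.0,50); print(robot.read_finger_gap())
x,y=.557,-.3438
th=best([x,y,HI],.70); print("th",th)
robot.move_pose([x,y,HI],quat(th)); 
print(robot.line_to([x,y,-.0002],velocity=.1,guard=8),robot.read_eef_pos(),robot.read_finger_gap(),robot.read_force())
cv2.imwrite("pics/w2.png",cams.grab_frame("wrist")[0][:,:,::-1])
for o in (.65,.55,.5,.45):
    robot.command_gripper(o,50); print(o,robot.read_finger_gap(),robot.read_grasp_force(),robot.read_force().round(1),robot.read_eef_pos().round(4))
cv2.imwrite("pics/w3.png",cams.grab_frame("wrist")[0][:,:,::-1])
a=np.hstack([cv2.imread(f"pics/w{i}.png")[:,120:520] for i in (2,3)]);cv2.imwrite("pics/w23.png",a)
```

```text
0.9997071439213662
th 0.7
False [ 0.55759087 -0.34420059  0.00067477] 0.9999618554124294 [-5.68044025e-01  7.79651116e-05 -1.15933794e-01]
0.65 0.6515461792169992 0.0 [-0.   0.3  0.6] [ 5.570e-01 -3.438e-01 -1.000e-04]
0.55 0.5517954776977719 0.0 [0.2 0.3 0. ] [ 5.570e-01 -3.438e-01 -2.000e-04]
0.5 0.49717391145811574 0.0 [-0.2 -0.9 -0.2] [ 5.570e-01 -3.438e-01 -2.000e-04]
0.45 0.44790744546794214 0.0 [0.2 0.6 0.8] [ 5.570e-01 -3.438e-01 -2.000e-04]
```

View pics/w23.png

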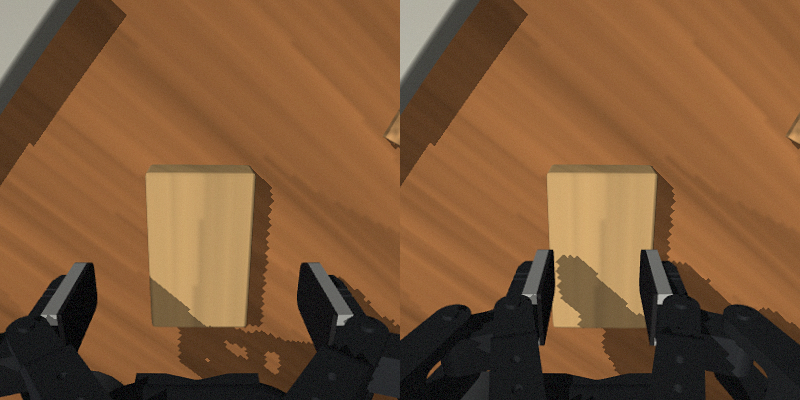

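The left half shows the open pads either side of the caul. In the right half, at 38 mm, the pads at (540,265) and (655,265) look to be above the caul. I check the tip heights in the wrist depth.

Run:
```python
from h import *
k=cams.calibration("wrist");p,d=cams.grab_frame("wrist");W=world("wrist",d,k)
for u,v in ((268,252),(268,262),(264,275),(258,300),(366,252),(366,262),(374,275),(320,220),(320,300)): print(u,v,W[v,u].round(4))
print(robot.read_eef_pos(),robot.read_tcp_rot())
c=(W-robot.read_eef_pos())
m=(d>0)&(np.hypot(c[...,0],c[...,1])<.05)&(W[...,2]>.022)
print("fingers lowest pts",np.sort(W[m][:,2])[:200:20], robot.read_time_s())
```

```text
268 252 [ 0.5524 -0.3209  0.0336]
268 262 [ 0.5532 -0.3218  0.0424]
264 275 [ 0.553  -0.3216  0.0523]
258 300 [ 0.5519 -0.3223  0.0665]
366 252 [ 0.5799 -0.3522  0.0351]
366 262 [ 0.5791 -0.3514  0.0436]
374 275 [ 0.5802 -0.3527  0.0535]
320 220 [ 0.5731 -0.3327  0.0175]
320 300 [ 0.5398 -0.3609  0.0172]
[ 5.57002945e-01 -3.43794415e-01 -1.91433844e-04] [-6.69969727e-06  9.39380673e-01  3.42875999e-01  1.51773933e-05]
fingers lowest pts [0.02773447 0.02884069 0.02985894 0.03076319 0.03141978 0.03217195
 0.03260481 0.03293204 0.03324644 0.03353929] 11.25
```

The tips sit about 28 mm above the reported TCP, which explains the miss. I probe the bench with the fingers shut to get the offset and its dependence on opening.

Run:
```python
from h import *
robot.command_gripper(1.0,50)
x,y=.557,-.3438
robot.line_to([x,y,.08],velocity=.2)
q=[.46,-.27]
th=best([*q,.08],radial(q)); robot.move_pose([*q,.05],quat(th))
for o in (.8,.6,.3,0):
    robot.command_gripper(o,30)
    k=cams.calibration("wrist");e=robot.read_eef_pos();p,d=cams.grab_frame("wrist");W=world("wrist",d,k);c=W-e
    m=(d>0)&(np.hypot(c[...,0],c[...,1])<.06)&(c[...,2]>-.03)
    print(o,robot.read_finger_gap(),np.percentile(c[m][:,2],[.5,1,2])*1000)
robot.line_to([*q,.0],velocity=.15)
print(robot.line_to([*q,-.04],velocity=.02,guard=4),robot.read_eef_pos(),robot.read_force())
robot.line_to([*q,.05],velocity=.2); robot.dwell(.2);print(robot.read_eef_pos(),robot.read_time_s())
```

```text
0.8 0.7987857555419843 [37.58617828 39.4833598  42.50840395]
0.6 0.597849371017335 [34.84485322 37.17750434 40.57566978]
0.3 0.30028003467373887 [33.64881438 36.01355537 40.12741464]
0 -0.0016156392717226698 [35.03088967 37.70915369 42.45166942]
True [ 0.45992726 -0.26995014 -0.02742725] [-0.56598025 -0.32833752  5.17298677]
[ 0.45846669 -0.26899534  0.04793866] 16.975
```

```bash
sed -i 's/z=.004-drop(w)/z=.004-.0265-drop(w)/; s/HI=.16/HI=.12/; s/    robot.command_gripper(0.,squeeze)/    robot.dwell(.2); robot.command_gripper(0.,squeeze)/; s/    robot.command_gripper(min/    robot.dwell(.2); robot.command_gripper(min/' h.py
python3 - <<'E'
from h import *
pick([.557,-.3438],.050,th=.70)
cv2.imwrite("pics/w4.png",cams.grab_frame("wrist")[0][:,:,::-1])
E
```

```text
gap 48.474746539002375 force 53.954150676727295
lifted gap 48.59464381638927 force 53.6434543132782 t 21.7417
```

View pics/w4.png

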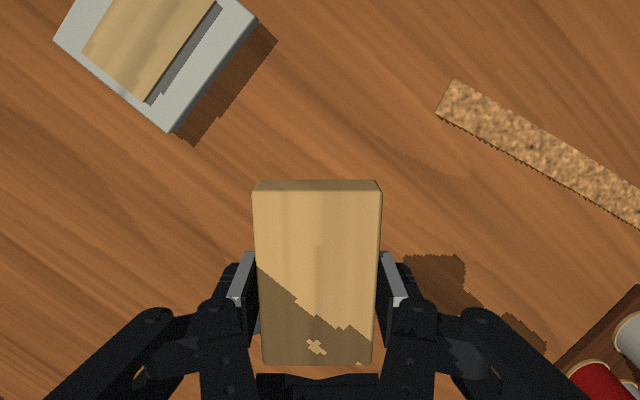

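The oblong caul is held level between the pads (rows 182–365). I measure how it sits in the hand, then place it.

```bash
cat >> h.py <<'E'
def held(ztop_guess,box,tol=.006):
    """offset (world xy) of the held thing's top centre from the TCP, and its yaw less the tool's"""
    robot.dwell(.2);k=cams.calibration("wrist");e=robot.read_eef_pos();p,d=cams.grab_frame("wrist")
    f=fit(world("wrist",d,k),d,box,e[2]+ztop_guess,tol,0)
    w=robot.read_tcp_rot();th=2*np.arctan2(w[2],w[1]);R=np.array([[np.cos(th),np.sin(th)],[-np.sin(th),np.cos(th)]])
    o=R@(f["c"]-e[:2]); print("held offset in tool (x, -y)",o.round(4),f["sz"],"yaw",round((f["yaw"]-th+np.pi/2)%np.pi-np.pi/2,3),"ztop-tcp",(f["mean"][2]-e[2]).round(4)); return o
E
python3 - <<'E'
from h import *
o=held(.018+.0265+.0004,[245,170,390,375])
th=-.015; p=[.569,-.174]
t=best([*p,HI],th); c,s=np.cos(t),np.sin(t)
off=np.array([c*o[0]-s*o[1],s*o[0]+c*o[1]]) if abs(o).max()<.012 else (0,0); print(off)
place(p,.050,.026,th=th,off=off)
p,d=cams.grab_frame("top");k=cams.calibration("top");W=world("top",d,k)
for n,e,z in (("caul",[380,173,428,218],.0435),):
    f=fit(W,d,e,z,.004);print(n,f and (f["c"].round(4),f["mean"].round(4),f["sz"],round(f["yaw"],3)))
E
```

```text
held offset in tool (x, -y) [ 0.0001 -0.0005] [84.8 59.3] yaw -0.0 ztop-tcp 0.0439
[ 0.00013548 -0.00054459]
contact True dz 0.0003758801253498749
t 26.0833
caul (array([ 0.5601, -0.1535]), array([ 0.5623, -0.1525,  0.0426]), array([49.7, 12.2]), np.float64(-0.053))
```

Contact was at the expected height. On to the round caul, then I check from above with the arm out of the way.

Run:
```python
from h import *
pick([.5874,.3672],.066)
o=held(.0445-.004,[200,150,440,400]) 
p,d=cams.grab_frame("top");k=cams.calibration("top");W=world("top",d,k)
f=fit(W,d,[380,165,428,218],.0435,.004);print(f and (f["c"].round(4),f["mean"].round(4),f["sz"],round(f["yaw"],3)))
```

```text
gap 63.67744680152708 force 55.32241702079773
lifted gap 63.55669869944183 force 54.94097650051117 t 31.7583
held offset in tool (x, -y) [0.0176 0.0027] [84.2 29.5] yaw -1.552 ztop-tcp 0.0422
(array([ 0.5672, -0.1724]), array([ 0.5669, -0.1722,  0.0429]), array([82.9, 50.2]), np.float64(-0.014))
```

Run:
```python
from h import *
place([.537,.1965],.066,.026)
pick([.408,.3497],.064,squeeze=70)
p,d=cams.grab_frame("top");cv2.imwrite("pics/top2.png",p[:,:,::-1]);k=cams.calibration("top");W=world("top",d,k)
f=fit(W,d,[217,180,275,242],.0435,.004);print(f and (f["c"].round(4),f["mean"].round(4),f["sz"],round(f["yaw"],3)))
```

```text
contact True dz 0.0006252401133653752
t 35.975
gap 61.69304406974636 force 77.56612300872803
lifted gap 61.74595593283825 force 77.74737596511841 t 40.35
(array([0.5365, 0.1986]), array([0.5366, 0.1977, 0.0433]), array([64.3, 62.7]), np.float64(1.536))
```

View pics/top2.png

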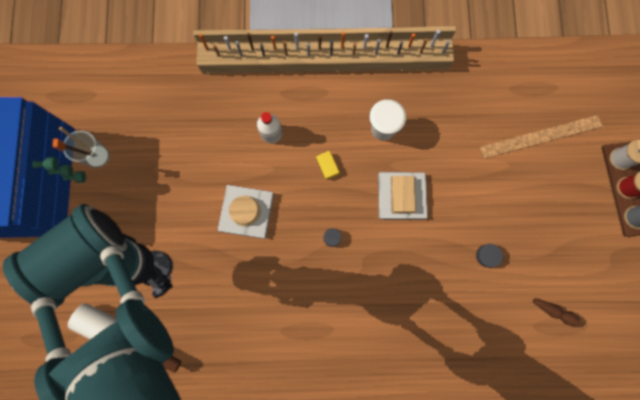

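Both cauls sit centred on their panels, round at (244,211) and oblong at (403,194). The bystanders have not moved. Now the three weights.

Run:
```python
from h import *
place([.568,-.173],.064,.044)
pick([.4255,-.3633],.054,squeeze=70)
p,d=cams.grab_frame("top");k=cams.calibration("top");W=world("top",d,k)
f=fit(W,d,[380,160,428,218],.0695,.005);print(f and (f["c"].round(4),f["mean"].round(4),f["sz"]))
```

```text
contact True dz 0.0006816829853616771
t 45.2917
gap 51.80853973544055 force 74.20812606811523
lifted gap 51.854924268505016 force 73.97389769554138 t 49.8417
(array([ 0.5671, -0.1719]), array([ 0.5666, -0.1723,  0.0689]), array([62.1, 61.6]))
```

Run:
```python
from h import *
place([.537,.197],.054,.044)
pick([.4727,-.007],.042,squeeze=60)
p,d=cams.grab_frame("top");k=cams.calibration("top");W=world("top",d,k)
f=fit(W,d,[217,175,275,242],.0695,.005);print(f and (f["c"].round(4),f["mean"].round(4),f["sz"]))
```

```text
contact True dz 0.0008339262129107641
t 54.825
gap 39.790007070488215 force 60.68935990333557
lifted gap 40.11191550906186 force 60.66538453102112 t 59.4167
(array([0.5378, 0.196 ]), array([0.5376, 0.1959, 0.0693]), array([52. , 51.6]))
```

Run:
```python
from h import *
place([.537,.1965],.042,.070)
robot.move_j([-1.209,.264,1.604,0,1.274,-.037])
p,d=cams.grab_frame("top");k=cams.calibration("top");W=world("top",d,k);W[...,2]+=.0006
cv2.imwrite("pics/top3.png",cv2.resize(p[90:300,140:520,::-1],None,fx=2.1,fy=2.1))
for n,e,z in (("small",[217,170,275,242],.096),("med",[217,175,275,242],.070),("rcaul",[217,180,275,242],.044),("large",[380,160,428,218],.070),("ocaul",[380,160,428,218],.044),("wax",[314,152,338,177],.022)):
    f=fit(W,d,e,z,.004);print(n,f and (f["c"].round(4),f["mean"].round(4),f["sz"],f["n"]))
print(robot.read_time_s())
```

```text
contact True dz 0.0003870574236097962
t 62.775
small (array([0.5373, 0.1983]), array([0.5367, 0.1984, 0.0959]), array([40.5, 39.5]), 269)
med (array([0.5341, 0.1903]), array([0.533 , 0.1847, 0.07  ]), array([52.2, 38.8]), 131)
rcaul (array([0.532 , 0.1941]), array([0.5238, 0.1932, 0.044 ]), array([64.1, 52.3]), 150)
large (array([ 0.5673, -0.1721]), array([ 0.5668, -0.1727,  0.0695]), array([61.9, 61.6]), 573)
ocaul (array([ 0.537 , -0.1717]), array([ 0.5334, -0.1706,  0.0432]), array([50.1, 23.2]), 124)
wax (array([6.459e-01, 3.000e-04]), array([6.453e-01, 3.000e-04, 2.150e-02]), array([59.7, 35.6]), 334)
65.8667
```

View pics/top3.png

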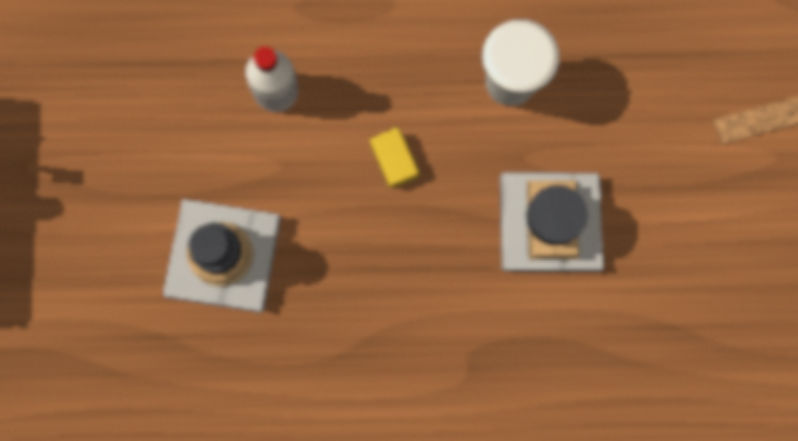

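Both stacks stand centred at the right heights, at crop (216,248) and (556,215). The wax block (395,157), glue bottle and cup are where they were. I hand it in.

```bash
python3 -c "
from rig import robot
print(robot.sign_off())"
```

```text
the job is handed in; nothing more can be done
None
```

The job is handed in at about 66 s: both panels are under their cauls and weights, all measured within about 3 mm of centre, with the wax block, bottle and cup undisturbed. The first grasp missed because the finger tips sit about 27 mm above the reported tool point. I corrected for that before the remaining moves.

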